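# Stand the tipped sample jar up and shut the case

## Task

One of the four glass jars in the open sample case has tipped over and leans out over the front rim, in the way of the lid. With your fingertips, gently push it back until it stands upright in its own bay, then push the lid over and press it down fully shut. Grasp and lift nothing, keep the other jars standing, and do not disturb the things lying around.

Things in the scene. Friction and masses are not known exactly. Their poses are not given: they have to be found in the camera images.
- sample_case: Heavy wooden base of the case, does not move: 100 (x) x 244 (y) x 52 mm high, walls and floor 8 mm thick. Origin: centre of its underside, on the table; -x is the front (towards the robot, four card frames), +x the hinge side. Four bays in a row centred at y = -87, -29, +29, +87 mm, each 54 wide and 84 deep (x -42 to +42). Standing jars are at the back of their bays, free room in front.
- front_rim (a point): Middle of the top edge of the case's front wall, 52 mm above the table, on the outer face.
- case_lid (a joint): Lid angle in rad: 0 shut, rim on rim; 1.57 upright; starts 1.78 to 2.02, leaning back; stop at 2.1. A wooden hood 100 x 244 mm, 54 mm deep, 8 mm walls, 0.3 kg, hinged on the top edge of the back wall. Stiff hinge (0.3 N m): it stays where it is left; 1 to 6 N at its front edge swings it. Shut, its top is 106 mm above the table, 4 mm over the jars; a leaning jar blocks it.
- lid_hinge (a point): Middle of the lid's hinge line: 50 mm behind the case's centre, 52 mm above the table. The line runs along the case's y.
- lid_front_edge (a point): Point on the lid, moving with it: middle of the edge between its front wall and its outer top face, 100 mm from the hinge line along the lid and 54 mm out from its rim (114 mm in all). With the lid open this edge is uppermost and rearmost, 120 to 135 mm above the table; the outer top face runs down from it towards the hinge and faces away from the robot.
- tipped_jar: Tipped glass jar with tin lid: 46 mm diameter, 86 tall (glass to 79 mm, then the 42 mm lid), 0.09 to 0.15 kg. Origin: centre of its underside, z along its axis to the lid. It leans about 45 degrees to the case's -x in any one bay, side on the front rim, lid end just outside the front wall, 64 to 70 mm up. It turns on its lower foot edge; within 28 degrees of upright it drops onto its foot.
- jar_1: Glass sample jar like the tipped one, 46 mm diameter, 86 mm tall, standing upright in another bay (filled part below, clear glass, then the tin lid); origin at the centre of its underside. Must stay standing.
- jar_2: Glass sample jar like the tipped one, 46 mm diameter, 86 mm tall, standing upright in another bay (filled part below, clear glass, then the tin lid); origin at the centre of its underside. Must stay standing.
- jar_3: Glass sample jar like the tipped one, 46 mm diameter, 86 mm tall, standing upright in another bay (filled part below, clear glass, then the tin lid); origin at the centre of its underside. Must stay standing.
- rubber_stamp: Bystander: wooden hand stamp 23 x 52 x 61 mm standing beside the case; origin at its underside.
- brass_weight_0: Bystander: brass balance weight, 29 mm diameter, 36 mm tall, standing beside the case; origin at its underside.
- brass_weight_1: Bystander: brass balance weight, 23 mm diameter, 32 mm tall, standing beside the case; origin at its underside.
- brass_weight_2: Bystander: brass balance weight, 18 mm diameter, 29 mm tall, standing beside the case; origin at its underside.
- pestle: Bystander: brass pestle 25 x 170 x 25 mm lying on the table.
- scissors: Bystander: scissors 206 x 84 x 11 mm lying on the table.
- tape_roll: Bystander: roll of tape, 96 mm diameter, 48 mm high, lying flat.
Things that resemble listed ones, but are neither listed nor needed, are in the scene too. What is shaped like the tipped_jar but green or yellow is not meant.

How it is judged:
By the outcome, as a careful person would: the job done as asked, in the order asked, and still so for the second after the job is handed in, with the robot touching nothing.
It also fails if it takes over 53 s, if anything falls off the work surface, if the arm or the gripper's body presses on something with over 40 N, if the wrist force passes 120 N, or if a joint passes its speed limit or range.

## Robot

A 6-joint arm with a two-finger parallel gripper is mounted at the origin on a cart in front of the work surface, level with it; the furniture and walls round the work are solid. World frame = base frame: x ahead of the robot, y to its left, z up, the work surface at z = 0. Lengths are in m, angles in rad, forces in N, time in s.
With the tool pointing down it reaches from about 0.35 to 0.975 m from the base axis. Payload 4.9 kg.
Tool frame: the origin (TCP) lies on the centre line of the jaws, within the pads' length; the fingertips stand manip.tip_reach ahead of it and the grasp point (between the pads) is the TCP (manip.tip_reach is the distance from the TCP to the fingertips, in m); z points along the fingers, y is the line along which they close (so a half turn about z gives the same grasp; the last joint's range is limited). The gripper opens to 85 mm and grips with 20 to 120 N. Pads are 22 mm wide; open, the fingers measure 114 mm over their backs; the gripper's body (76 mm by 85 mm) begins 54 mm behind the grasp point. The pads swing forward as they close: fully open they stand 13 mm farther back than shut.
Start: joints at [-1.273, 0.053, 1.613, -0, 1.476, -0.119], TCP at [0.253, -0.571, 0.215] pointing down, gripper open.
Joint ranges: [-3.01, 3.01], [-1.01, 2.22], [0.06, 2.58], [-1.02, 4.17], [0.09, 2.62], [-3.14, 3.14]. Speed limits (rad/s): [2.57, 2.57, 3.14, 3.14, 3.14, 3.14].

## Interface

Orientations are given as a unit quaternion [w, x, y, z].
In Python, from plant import manip gives the robot as it stands. The module is installed in compiled form; this text tells all that it offers.
- The arm moves only by the tool move_arm, never from a script. Its argument "rows" is a list of rows, each a list of 7 numbers: the shift along the tool's x, y, z in cm, then the turn, a rotation vector about the tool's x, y, z in degrees, then the opening, from -1 (shut) to 1 (fully open). In form: [[tx, ty, tz, ax, ay, az, jaw], ...]. A call has 1 to 20 rows; each row shifts and turns the commanded pose from where the row before left it, along the tool's axes as they then stand; what a row does not reach is not made up. A row lasts 1/12 s, in which the tool goes at most 41.7 mm and 7.16 degrees, less where a joint would pass 70% of its speed; a pose out of reach is approached as far as the arm can. A call is refused whole if a number of a shift passes 4.17 or a number of a turn 7.16, either way. A call with a gripper value outside its range is refused whole. The fingers move at their own pace and stop on an object; the grip force is fixed at half the most. Time passes only in rows, so rows that do not move let the fingers close. It gives the time, the measured TCP pose, the force, the opening and the grip force at its end, in the units of the state.
- manip.state(): the state, without advancing time (a new reading comes with each control period).
- manip.grab_frame(name): name is "scene" or "top"; returns a dict with "img" (384x512x3 uint8, blue, green, red), "mtx" (3x3 intrinsics, pixels), "R" (3x3) and "t" (3): a world point X has camera coordinates R X + t. Camera axes: x right, y down, z forward; pixel columns grow to the right and rows downward; lengths in m; the calibration is good to about 2 mm. A picture is of the moment at which its call begins. There is no depth.
- manip.job_done(): hands the job in; it is judged then, once.
The state is a dict: "time": time; "joint_pos": joint angles; "joint_vel": joint speeds; "joint_efforts": joint torques, N m; "tool_pos": TCP position; "tool_rot": TCP orientation; "contact_force": force on the tool from outside, world axes, zero at the start; "ft_torque": the same for the moment, N m; "gripper_width": opening from 0.0 (shut) to 1.0 (fully open); "grasp_force": force on a finger pad.
Only numpy, scipy, OpenCV 4.12 (cv2) and the standard library are available. Lean on these libraries where they do the work, as an engineer would, in place of code of your own. Each camera call takes 0.05 s, during which the arm holds its last target. There are 200 camera calls.

## Working session

There is one attempt and no reset: what is moved stays moved. The work goes in short steps, Python scripts to look and compute and a tool call to move; the robot and the scene stay as the last step left them, time stands still between calls to the robot, and variables do not carry over. Pictures are saved under pics/ and viewed, at most 10 in all, crops included, and the job is handed in when it is done.

Besides the shell and the picture viewer there is one more tool, called after "Call:" in YAML: its name, and indented under it one key for each argument. move_arm: Moves the arm, as the interface text tells. Its arguments: {"type":"object","properties":{"rows":{"type":"array","items":{"type":"array","items":{"type":"number"}}}},"required":["rows"]}

```bash
mkdir -p pics; python3 - <<'E'
from plant import manip
import cv2,numpy as np
s=manip.state();print(s['time'],s['tool_pos'],s['tool_rot'],manip.tip_reach)
for n in("scene","top"):
    f=manip.grab_frame(n);cv2.imwrite(f"pics/{n}0.png",cv2.resize(f["img"],(800,600),interpolation=cv2.INTER_CUBIC))
    np.savez(f"{n}.npz",**{k:f[k] for k in("img","mtx","R","t")})
    print(n,f["mtx"].round(1).tolist(),(-f["R"].T@f["t"]).round(3),f["R"].round(3).tolist())
E
```

```text
0.0 [ 0.2528204  -0.57084788  0.21385143] [-1.03731358e-03  9.78361578e-01  2.06899826e-01 -9.66164710e-05] 0.019
scene [[442.7, 0.0, 254.1], [0.0, 442.7, 191.2], [0.0, 0.0, 1.0]] [-0.416  0.695  0.875] [[-0.585, -0.811, 0.013], [-0.449, 0.31, -0.838], [0.675, -0.496, -0.546]]
top [[372.4, 0.0, 257.5], [0.0, 372.4, 193.0], [0.0, 0.0, 1.0]] [ 0.396 -0.02   1.511] [[0.02, -1.0, -0.015], [-0.994, -0.019, -0.109], [0.109, 0.018, -0.994]]
```

View pics/scene0.png

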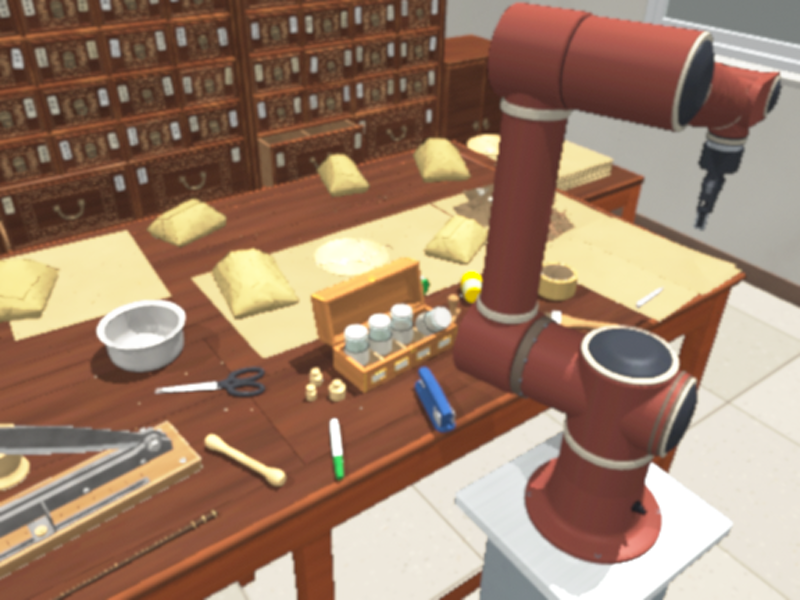

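View pics/top0.png

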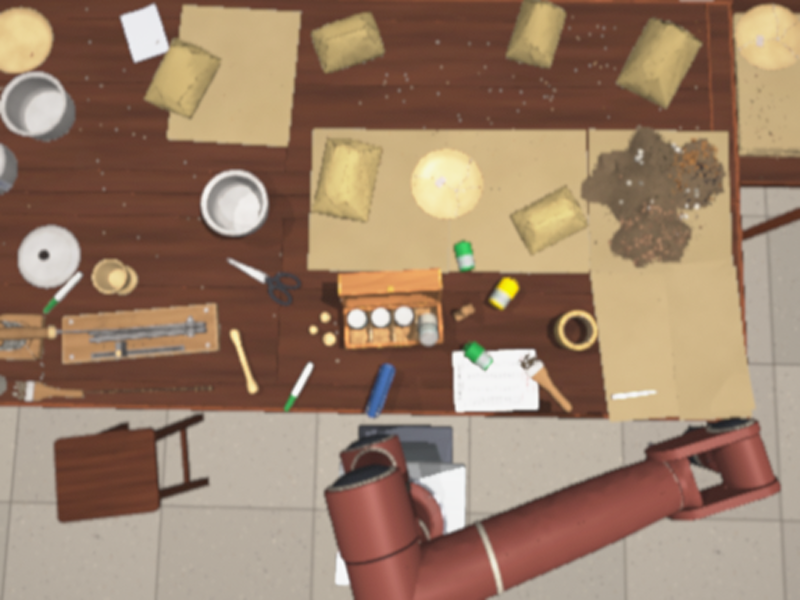

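The picture shows the case at top (335-445, 268-350). The candidates for the tipped jar are:
- grey/clear jar leaning at top (427, 328), scene (437, 320)
- green jars at top (464, 255) and (478, 355)
- yellow jar at top (503, 293)

The grey one in the rightmost (-y) bay fits. I'll confirm it in an enlarged crop with measuring ticks.

```bash
python3 - <<'E'
import cv2,numpy as np
for n,(x0,y0,w,h,k) in {"top":(205,165,105,75,7),"scene":(195,160,110,85,7)}.items():
    im=np.load(n+".npz")["img"][y0:y0+h,x0:x0+w]
    im=cv2.resize(im,None,fx=k,fy=k,interpolation=cv2.INTER_CUBIC)
    for i in range(0,w,10):
        cv2.line(im,(i*k,0),(i*k,6),(255,255,255),1);cv2.putText(im,str(x0+i),(i*k,18),0,.4,(255,255,255),1)
    for i in range(0,h,10):
        cv2.line(im,(0,i*k),(6,i*k),(255,255,255),1);cv2.putText(im,str(y0+i),(8,i*k+5),0,.4,(255,255,255),1)
    cv2.imwrite(f"pics/{n}1.png",im)
E
```

```text
(no output)
```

View pics/top1.png

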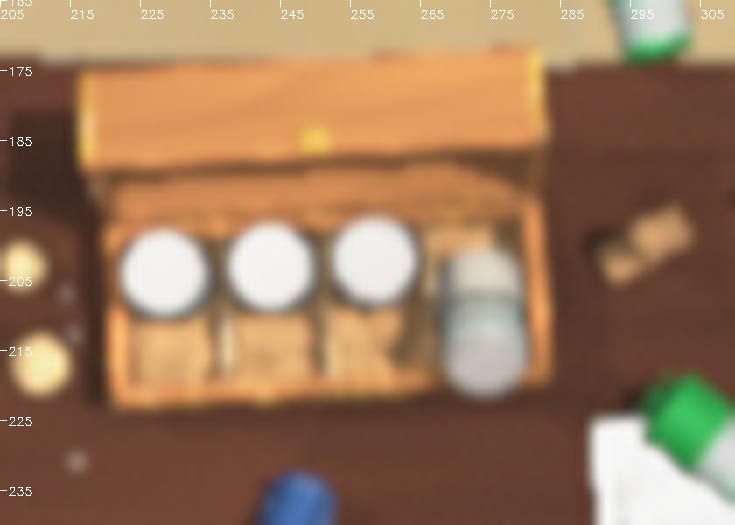

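View pics/scene1.png

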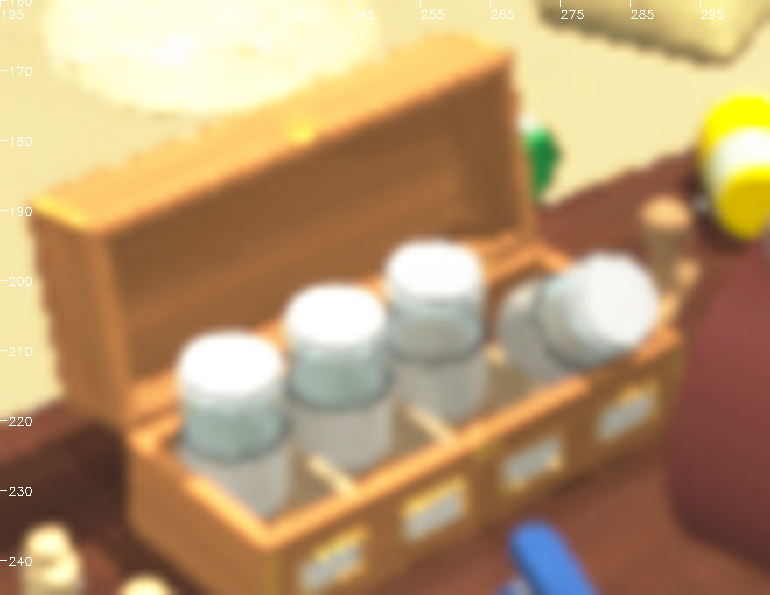

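The crops confirm it: the clear jar with the white tin lid leans to the front in the rightmost (-y) bay, lid end at top crop (485, 360) and scene crop (615, 305). Next I'll fit the case pose and lid angle.

```bash
cat > cam.py <<'E'
import numpy as np
def proj(X,f):
    c=f["R"]@np.asarray(X)+f["t"];p=f["mtx"]@c;return p[:2]/p[2]
def world(p,yaw,x,y): 
    c,s=np.cos(yaw),np.sin(yaw);return np.array([x+c*p[0]-s*p[1],y+s*p[0]+c*p[1],p[2]])
def lidpt(a,b,y,th):
    return (.05-a*np.cos(th)+b*np.sin(th),y,.052+a*np.sin(th)+b*np.cos(th))
E
python3 - <<'E'
from cam import *
from scipy.optimize import least_squares
F={n:np.load(n+".npz") for n in("top","scene")}
off={"top":(205,165),"scene":(195,160)}
h=.122
obs=[("top",(112,405),lambda q:(-.05,h,.052)),("top",(550,380),lambda q:(-.05,-h,.052)),
("scene",(268,545),lambda q:(-.05,h,.052)),("scene",(683,340),lambda q:(-.05,-h,.052)),
("scene",(133,432),lambda q:(.05,h,.052)),
("top",(165,272),lambda q:(q[4],.087,.094)),("top",(271,265),lambda q:(q[4],.029,.094)),("top",(375,260),lambda q:(q[4],-.029,.094)),
("top",(82,72),lambda q:lidpt(.1,.054,h,q[3])),("top",(540,50),lambda q:lidpt(.1,.054,-h,q[3])),
("top",(84,166),lambda q:lidpt(.1,0,h,q[3])),("top",(545,137),lambda q:lidpt(.1,0,-h,q[3])),
("scene",(32,203),lambda q:lidpt(.1,.054,h,q[3])),("scene",(95,235),lambda q:lidpt(.1,0,h,q[3])),("scene",(512,57),lambda q:lidpt(.1,0,-h,q[3]))]
def res(q): return np.concatenate([proj(world(fn(q),q[2],q[0],q[1]),F[n])-(np.array(off[n])+(np.array(p)+.5)/7-.5) for n,p,fn in obs])
s=least_squares(res,[.5,0,0,1.9,.02],loss="soft_l1");print(s.x.round(4));print(res(s.x).reshape(-1,2).round(1).tolist())
x,y,w=s.x[:3];np.save("case.npy",s.x)
# jar hypothesis: lower foot edge etc.: project lid-end centre for several
g=np.array([205,165])+(np.array([485,358])+.5)/7-.5
print("tip jar lid px top",g)
for X in(-.045,-.05,-.055,-.06): print(X,proj(world((X,-.087,.085),w,x,y),F["top"]).round(1))
print("jar bay world",world((-.06,-.087,.07),w,x,y),"edge",world(lidpt(.1,.054,0,s.x[3]),w,x,y))
E
```

```text
[0.4941 0.0278 0.0767 1.8037 0.0212]
[[0.5, 0.5], [0.2, 0.5], [-0.1, 0.3], [0.3, -0.7], [-0.8, 0.5], [0.0, -0.0], [0.0, 0.1], [0.3, -0.1], [0.1, 0.4], [-0.1, -0.3], [0.1, 0.4], [0.2, 0.8], [-1.8, -0.4], [-1.1, -1.0], [0.3, -1.2]]
tip jar lid px top [273.85714286 215.71428571]
-0.045 [274.6 218.2]
-0.05 [274.7 219.5]
-0.055 [274.8 220.8]
-0.06 [274.9 222.1]
jar bay world [ 0.44090823 -0.06354235  0.07      ] edge [0.61931498 0.0374332  0.13683577]
```

Call:
move_arm:
  rows:
    - [0, 0, 0, 0, 0, 6.5, -1]
    - [0, 0, 0, 0, 0, 6.5, -1]
    - [0, 0, 0, 0, 0, 6.5, -1]
    - [0, 0, 0, 0, 0, 0, -1]

```text
time: 0.43
tool_pos: [0.2529, -0.5711, 0.2144]
tool_rot: [-0.001, 0.999, 0.037, -0.0]
contact_force: [-0.1, 0.1, 0.7]
gripper_width: 0.45
grasp_force: 0.0
```

```bash
cat > go.py <<'E'
# usage: go.py x y ztip  -> fingertip target in case frame; prints shift in tool axes (cm)
import sys,numpy as np
from cam import world
from plant import manip
from scipy.spatial.transform import Rotation as R
q=np.load("case.npy");s=manip.state()
r=R.from_quat(np.roll(s["tool_rot"],-1));M=r.as_matrix();tip=s["tool_pos"]+M[:,2]*manip.tip_reach
c,sn=np.cos(q[2]),np.sin(q[2]);d=tip[:2]-q[:2]
print("t",round(s["time"],2),"tip case",np.round([c*d[0]+sn*d[1],-sn*d[0]+c*d[1],tip[2]],4),"F",np.round(s["contact_force"],1),"w",round(s["gripper_width"],2))
C=np.array([[c,-sn,0],[sn,c,0],[0,0,1]]);T=C@np.diag([1,-1,-1])
print("turn needed deg (tool)",np.degrees((r.inv()*R.from_matrix(T)).as_rotvec()).round(1))
for a in sys.argv[1:]:
    t=world(list(map(float,a.split(","))),q[2],q[0],q[1]);print(a,"shift cm",(M.T@(t-tip)*100).round(2))
E
python3 go.py -.1,-.087,.2
```

```text
t 0.43 tip case [-0.2864 -0.5786  0.1954] F [-0.1  0.1  0.7] w 0.45
turn needed deg (tool) [-0.1  0.  -0.1]
-.1,-.087,.2 shift cm [ 18.54 -49.2   -0.41]
```

Call:
move_arm:
  rows:
    - [1.3, -3.5, 0, 0, 0, 0, -1]
    - [1.3, -3.5, 0, 0, 0, 0, -1]
    - [1.3, -3.5, 0, 0, 0, 0, -1]
    - [1.3, -3.5, 0, 0, 0, 0, -1]
    - [1.3, -3.5, 0, 0, 0, 0, -1]
    - [1.3, -3.5, 0, 0, 0, 0, -1]
    - [1.3, -3.5, 0, 0, 0, 0, -1]
    - [1.3, -3.5, 0, 0, 0, 0, -1]
    - [1.3, -3.5, 0, 0, 0, 0, -1]
    - [1.3, -3.5, 0, 0, 0, 0, -1]
    - [1.3, -3.5, 0, 0, 0, 0, -1]
    - [1.3, -3.5, 0, 0, 0, 0, -1]
    - [1.3, -3.5, 0, 0, 0, 0, -1]
    - [1.3, -3.5, 0, 0, 0, 0, -1]
    - [0, 0, 0, 0, 0, 0, -1]
    - [0, 0, 0, 0, 0, 0, -1]

```text
time: 1.77
tool_pos: [0.3971, -0.0674, 0.2149]
tool_rot: [0.0, 0.999, 0.042, -0.0]
contact_force: [0.6, 0.4, -0.6]
gripper_width: 0.0
grasp_force: 0.0
```

```bash
python3 go.py -.1,-.087,.06 -.07,-.087,.06
```

```text
t 1.77 tip case [-0.104  -0.0875  0.1959] F [ 0.6  0.4 -0.6] w 0.0
turn needed deg (tool) [0.  0.  0.4]
-.1,-.087,.06 shift cm [ 0.4  -0.05 13.59]
-.07,-.087,.06 shift cm [ 3.4  -0.03 13.59]
```

Call:
move_arm:
  rows:
    - [0, 0, 3, 0, 0, 0, -1]
    - [0, 0, 3, 0, 0, 0, -1]
    - [0, 0, 3, 0, 0, 0, -1]
    - [0, 0, 2.5, 0, 0, 0, -1]
    - [0, 0, 1.5, 0, 0, 0, -1]
    - [0, 0, 0.6, 0, 0, 0, -1]
    - [0, 0, 0, 0, 0, 0, -1]
    - [0, 0, 0, 0, 0, 0, -1]

```text
time: 2.43
tool_pos: [0.3973, -0.07, 0.0797]
tool_rot: [0.0, 0.999, 0.038, 0.0]
contact_force: [0.6, -0.5, -1.0]
gripper_width: 0.003
grasp_force: 0.0
```

```bash
cat > look.py <<'E'
import sys,cv2,numpy as np
from plant import manip
o=[]
for n,(x0,y0,w,h) in {"top":(200,160,110,85),"scene":(190,145,125,95)}.items():
    im=manip.grab_frame(n)["img"][y0:y0+h,x0:x0+w];o.append(cv2.resize(im,(400,400*h//w),interpolation=cv2.INTER_CUBIC))
H=max(i.shape[0] for i in o);o=[cv2.copyMakeBorder(i,0,H-i.shape[0],0,0,cv2.BORDER_CONSTANT) for i in o]
cv2.imwrite(f"pics/{sys.argv[1]}.png",np.hstack(o))
E
python3 go.py; python3 look.py a
```

```text
t 2.43 tip case [-0.104  -0.0901  0.0607] F [ 0.6 -0.5 -1. ] w 0.0
turn needed deg (tool) [ 0.  -0.  -0.1]
```

View pics/a.png

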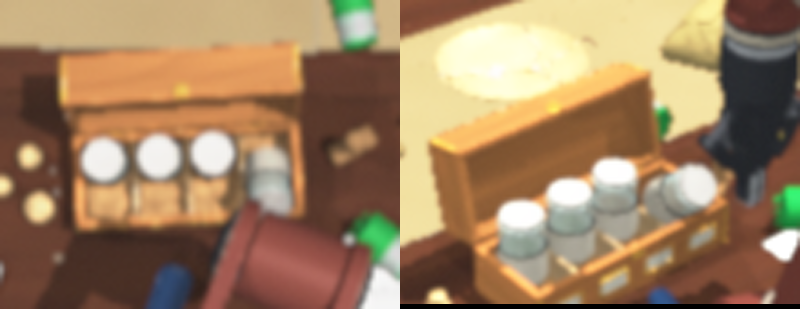

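The picture shows the closed fingertips at crop (750, 195), just in front of the leaning jar's lid at (695, 185) and in line with its bay. I'll push slowly.

Call:
move_arm:
  rows:
    - [0.5, -0.3, 0, 0, 0, 0, -1]
    - [0.5, 0, 0, 0, 0, 0, -1]
    - [0.5, 0, 0, 0, 0, 0, -1]
    - [0.5, 0, 0, 0, 0, 0, -1]
    - [0.4, 0, 0, 0, 0, 0, -1]
    - [0.4, 0, 0, 0, 0, 0, -1]
    - [0.4, 0, 0, 0, 0, 0, -1]
    - [0.4, 0, 0, 0, 0, 0, -1]
    - [0.4, 0, 0, 0, 0, 0, -1]
    - [0.4, 0, 0, 0, 0, 0, -1]
    - [0, 0, 0, 0, 0, 0, -1]

```text
time: 3.45
tool_pos: [0.4413, -0.0627, 0.0792]
tool_rot: [-0.0, 0.999, 0.038, 0.0]
contact_force: [-0.5, -0.5, 0.1]
gripper_width: 0.001
grasp_force: 0.0
```

```bash
python3 go.py; python3 look.py b
```

```text
t 3.45 tip case [-0.0595 -0.0862  0.0602] F [-0.5 -0.5  0.1] w 0.0
turn needed deg (tool) [ 0. -0. -0.]
```

View pics/b.png

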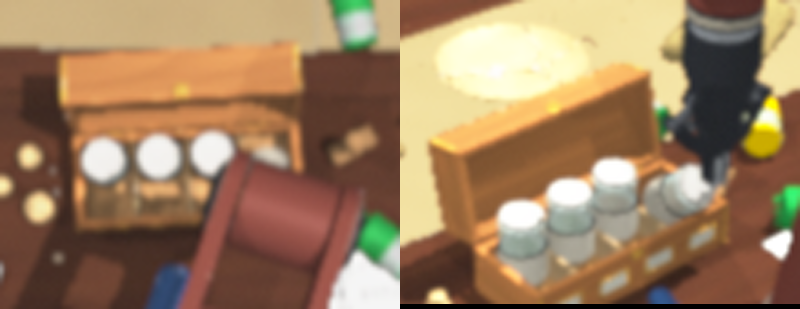

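The fingertips are now at the jar's lid edge, crop (712, 190). I'll continue slowly.

Call:
move_arm:
  rows:
    - [0.3, 0, 0, 0, 0, 0, -1]
    - [0.3, 0, 0, 0, 0, 0, -1]
    - [0.3, 0, 0, 0, 0, 0, -1]
    - [0.3, 0, 0, 0, 0, 0, -1]
    - [0.3, 0, 0, 0, 0, 0, -1]
    - [0.3, 0, 0, 0, 0, 0, -1]
    - [0.2, 0, 0, 0, 0, 0, -1]
    - [0.2, 0, 0, 0, 0, 0, -1]
    - [0.2, 0, 0, 0, 0, 0, -1]
    - [0.2, 0, 0, 0, 0, 0, -1]
    - [0.2, 0, 0, 0, 0, 0, -1]
    - [0.2, 0, 0, 0, 0, 0, -1]
    - [0, 0, 0, 0, 0, 0, -1]
    - [0, 0, 0, 0, 0, 0, -1]

```text
time: 4.72
tool_pos: [0.472, -0.0609, 0.0811]
tool_rot: [0.001, 0.999, 0.038, 0.001]
contact_force: [-3.0, 0.0, 6.7]
gripper_width: -0.001
grasp_force: 3.9
```

```bash
python3 go.py; python3 look.py c
```

```text
t 4.72 tip case [-0.0287 -0.0868  0.0621] F [-3.   0.   6.7] w -0.0
turn needed deg (tool) [ 0.1 -0.1 -0. ]
```

View pics/c.png

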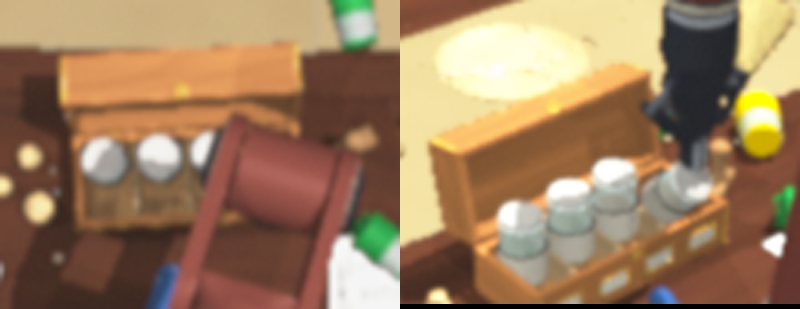

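The tips rode onto the jar's end face at crop (690, 185), and it still leans. I'll back off and re-approach lower, so the finger catches the lid's lower edge and follows its arc.

Call:
move_arm:
  rows:
    - [-0.5, 0, -0.2, 0, 0, 0, -1]
    - [-1, 0, 0, 0, 0, 0, -1]
    - [-1.5, 0, 0, 0, 0, 0, -1]
    - [-1.5, 0, 0, 0, 0, 0, -1]
    - [-1.5, 0, 0, 0, 0, 0, -1]
    - [-1, 0, 0, 0, 0, 0, -1]
    - [0, 0, 0.8, 0, 0, 0, -1]
    - [0, 0, 0.6, 0, 0, 0, -1]
    - [0, 0, 0, 0, 0, 0, -1]

```text
time: 5.57
tool_pos: [0.3999, -0.0653, 0.0652]
tool_rot: [-0.001, 0.999, 0.038, -0.001]
contact_force: [-0.2, -0.5, -0.1]
gripper_width: -0.002
grasp_force: 0.0
```

```bash
python3 go.py -.078,-.087,.048; python3 - <<'E'
import cv2
from plant import manip
im=manip.grab_frame("scene")["img"]
x0,y0,w,h=240,180,70,52;k=11
o=cv2.resize(im[y0:y0+h,x0:x0+w],None,fx=k,fy=k,interpolation=cv2.INTER_CUBIC)
cv2.imwrite("pics/d.png",o)
E
```

```text
t 5.57 tip case [-0.1011 -0.0856  0.0462] F [-0.2 -0.5 -0.1] w -0.0
turn needed deg (tool) [-0.1  0.1 -0. ]
-.078,-.087,.048 shift cm [ 2.3   0.14 -0.18]
```

View pics/d.png

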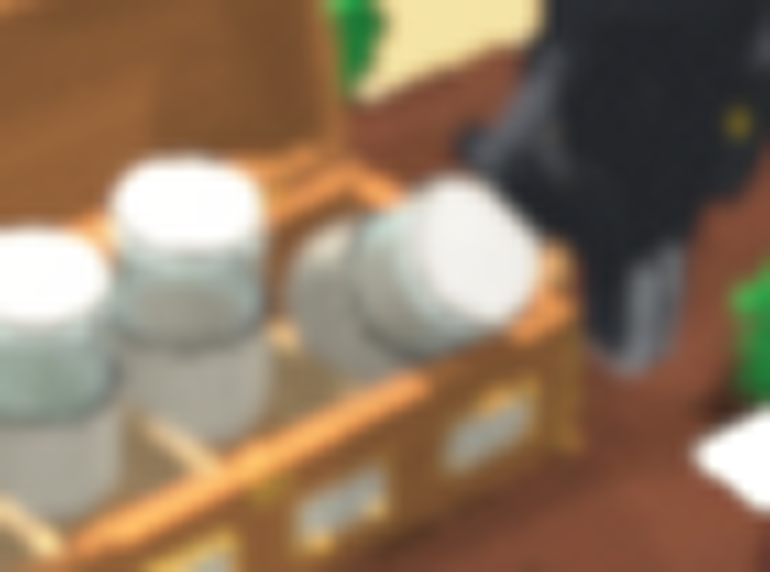

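The picture shows the jar still leaning, its lid's lower edge at about crop (500, 325) overhanging the wall, and the tip clear at (635, 370).

Call:
move_arm:
  rows:
    - [1.0, 0.1, 0, 0, 0, 0, -1]
    - [1.0, 0, 0, 0, 0, 0, -1]
    - [0.6, 0, 0, 0, 0, 0, -1]
    - [0.3, 0, 0, 0, 0, 0, -1]
    - [0.3, 0, -0.2, 0, 0, 0, -1]
    - [0.3, 0, -0.2, 0, 0, 0, -1]
    - [0.2, 0, -0.2, 0, 0, 0, -1]
    - [0.2, 0, -0.2, 0, 0, 0, -1]
    - [0.2, 0, -0.2, 0, 0, 0, -1]
    - [0, 0, 0, 0, 0, 0, -1]

```text
time: 6.45
tool_pos: [0.4424, -0.0637, 0.0779]
tool_rot: [0.0, 0.999, 0.038, 0.001]
contact_force: [-0.1, 0.3, -0.5]
gripper_width: 0.001
grasp_force: 0.0
```

```bash
python3 go.py
```

```text
t 6.45 tip case [-0.0585 -0.0873  0.0589] F [-0.1  0.3 -0.5] w 0.0
turn needed deg (tool) [ 0.  -0.1 -0. ]
```

```bash
python3 - <<'E'
import cv2
from plant import manip
im=manip.grab_frame("scene")["img"]
x0,y0,w,h=240,180,70,52;k=11
cv2.imwrite("pics/e.png",cv2.resize(im[y0:y0+h,x0:x0+w],None,fx=k,fy=k,interpolation=cv2.INTER_CUBIC))
E
```

```text
(no output)
```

View pics/e.png

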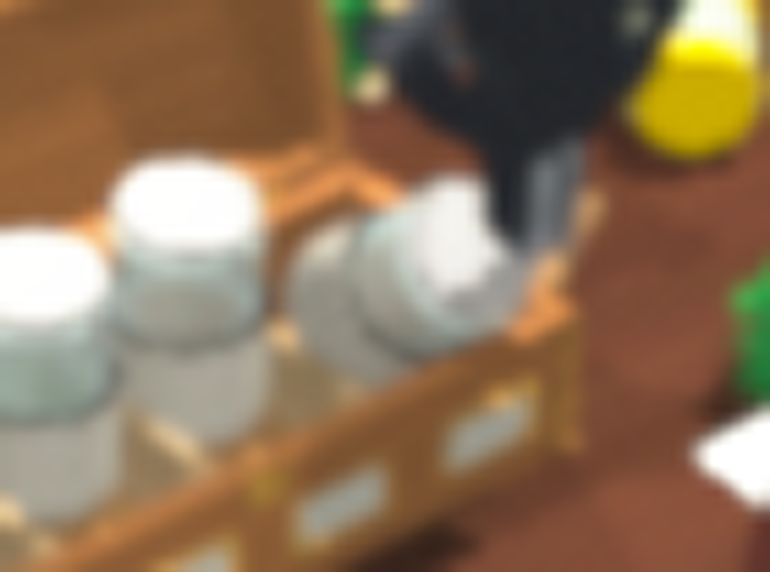

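The picture shows the jar unmoved, with the tip at about (505, 250) in front of its end face. I'll triangulate the lid face centre and check the tip's projection.

```bash
python3 - <<'E'
from cam import *
from scipy.optimize import least_squares
F={n:np.load(n+".npz") for n in("top","scene")};q=np.load("case.npy");x,y,w=q[:3]
W=lambda p:world(p,w,x,y)
def s2(p): return np.array(p)
print("tip d expected crop", (proj(W((-.1011,-.0856,.0462)),F["scene"])-[240,180]+.5)*11, "e",(proj(W((-.0585,-.0873,.0589)),F["scene"])-[240,180]+.5)*11)
pt=np.array([205,165])+(np.array([485,356])+.5)/7-.5
ps=np.array([240,180])+(np.array([483,255])+.5)/11-.5
r=least_squares(lambda p:np.r_[proj(W(p),F["top"])-pt,proj(W(p),F["scene"])-ps],[-.05,-.087,.08]);print("lid top centre case",r.x.round(4),r.fun.round(2))
for xf in(.002,.006,.01):
  for t in(40,45,50):
    a=np.radians(t);S,C=np.sin(a),np.cos(a)
    c=(xf-.086*S+.023*C,-.087,.008+.086*C+.023*S)
    lo=(xf-.086*S+.002*C,-.087,.008+.086*C+.002*S)
    print(xf,t,np.round(c,3),np.round(lo,3),"top",(proj(W(c),F["top"])-pt).round(1),"scene",(proj(W(c),F["scene"])-ps).round(1), "low crop d",((proj(W(lo),F["scene"])-[240,180]+.5)*11).round())
E
```

```text
tip d expected crop [615.46402354 451.49908439] e [518.26707539 344.87761842]
lid top centre case [-0.0371 -0.0881  0.0786] [ 0.88  0.8  -0.98 -0.07]
0.002 40 [-0.036 -0.087  0.089] [-0.052 -0.087  0.075] top [0.6 0.3] scene [-1.4 -2.8] low crop d [504. 289.]
0.002 45 [-0.043 -0.087  0.085] [-0.057 -0.087  0.07 ] top [0.7 2.1] scene [ 0.  -0.9] low crop d [517. 311.]
0.002 50 [-0.049 -0.087  0.081] [-0.063 -0.087  0.065] top [0.8 3.9] scene [1.4 1.1] low crop d [528. 335.]
0.006 40 [-0.032 -0.087  0.089] [-0.048 -0.087  0.075] top [ 0.6 -0.7] scene [-2.3 -3.3] low crop d [495. 282.]
0.006 45 [-0.039 -0.087  0.085] [-0.053 -0.087  0.07 ] top [0.7 1.1] scene [-0.8 -1.4] low crop d [507. 305.]
0.006 50 [-0.045 -0.087  0.081] [-0.059 -0.087  0.065] top [0.7 2.9] scene [0.5 0.6] low crop d [519. 329.]
0.01 40 [-0.028 -0.087  0.089] [-0.044 -0.087  0.075] top [ 0.5 -1.8] scene [-3.1 -3.9] low crop d [485. 276.]
0.01 45 [-0.035 -0.087  0.085] [-0.049 -0.087  0.07 ] top [0.6 0.1] scene [-1.7 -2. ] low crop d [498. 299.]
0.01 50 [-0.041 -0.087  0.081] [-0.055 -0.087  0.065] top [0.7 1.8] scene [-0.3  0. ] low crop d [509. 322.]
```

The observed fingertip in d is about 2 cm higher than computed. I'll retract and measure it by image difference.

Call:
move_arm:
  rows:
    - [-1.5, 0, 0, 0, 0, 0, -1]
    - [-1.5, 0, 0.3, 0, 0, 0, -1]
    - [-1.5, 0, 0.7, 0, 0, 0, -1]
    - [0, 0, 0, 0, 0, 0, -1]
    - [0, 0, 0, 0, 0, 0, -1]

```text
time: 6.92
tool_pos: [0.3965, -0.0669, 0.0667]
tool_rot: [-0.0, 0.999, 0.038, -0.0]
contact_force: [0.5, 0.1, 0.6]
gripper_width: -0.0
grasp_force: 0.0
```

```bash
python3 go.py; python3 - <<'E'
from cam import *
import cv2
from plant import manip
f=manip.grab_frame("scene");s=manip.state();a=np.load("scene.npz")
d=np.abs(f["img"].astype(int)-a["img"]).max(2)
for r in range(196,228): print(r,"".join("%4d"%v for v in d[r,284:308]))
p=s["tool_pos"]
for dz in(0,.01,.019): print(dz,proj(p-[0,0,dz],f).round(1))
E
```

```text
t 6.92 tip case [-0.1046 -0.087   0.0477] F [0.5 0.1 0.6] w -0.0
turn needed deg (tool) [-0.   0.  -0.1]
196   33  51  65  82  99 104  99  94  97 100  96  88  81  76  75  77  81  90  97  95  93 104 118 127
197   29  47  50  73  99 106 107 123 143 146 124  98  91  93  95  95  98 101 100  98  90  93 102 109
198   15  28  32  53  92 109 113 141 177 183 149 105  90  93  96  98 102 104 103  98  84  66  63  85
199    8  10  13  36  72 102 117 141 175 177 138 100  90  91  95 100 104 104 103  98  71  38  29  52
200    6   7   8  19  46  80 106 127 150 147 114  95  90  92  97 105 106 104 104  94  62  25   8  24
201    6   7   7  10  27  51  77  98 117 116  99  93  91  95 101 105 103  97  93  83  53  21   7  10
202    7   7   7   8  15  36  51  65  80  92  91  89  94 102 105 105  95  79  70  63  38  18   6   7
203    6   7   7   8  14  25  29  36  41  61  79  88  98 107 101  89  76  64  53  46  28  17  13  10
204    6   6   6   7  14  23  22  22  20  39  69  87 102 104  87  68  60  55  48  39  25  19  18  17
205    6   7   6   7  13  20  23  15  13  30  63  92 104 100  74  50  48  52  45  38  
[... 1591 characters left out ...]
  8   6   7   9  34 110 181 193 195 194
222    7   6   7   7   7   6   8  12  13  13  13   9   6   8   8   9   9   9  20  71 152 188 193 194
223    7   7   7   6   5   5   5  11   9   9   7   7  11  14  14  14  13  13  13  28  62 115 172 194
224    7   6   7   7   5   6   6   4   5   7   9  12  16  17  18  19  18  17  18  18  18  34  87 163
225    5   6   5   6   7   5   7  10  12  13  15  16  18  20  21  23  22  20  19  18  19  17  30  78
226    6   5   7   6   6   2  11  16  18  19  17  17  18  18  21  24  23  22  21  20  21  20  20  27
227    6   6   6   7   5   3  14  20  21  20  19  19  18  17  20  24  26  25  24  23  22  21  20  18
0 [296.9 215.3]
0.01 [296.7 217.9]
0.019 [296.5 220.2]
```

The image shows the real fingertip (row ~213) about 2.5 cm higher than computed, so I'll use the image-based offset and go 2.2 cm lower.

Call:
move_arm:
  rows:
    - [0, 0, 0.8, 0, 0, 0, -1]
    - [0, 0, 0.8, 0, 0, 0, -1]
    - [0, 0, 0.6, 0, 0, 0, -1]
    - [1.0, 0, 0, 0, 0, 0, -1]
    - [1.0, 0, 0, 0, 0, 0, -1]
    - [0.8, 0, 0, 0, 0, 0, -1]
    - [0.4, 0, 0, 0, 0, 0, -1]
    - [0.3, 0, 0, 0, 0, 0, -1]
    - [0.2, 0, -0.1, 0, 0, 0, -1]
    - [0, 0, 0, 0, 0, 0, -1]

```text
time: 7.8
tool_pos: [0.434, -0.0642, 0.0462]
tool_rot: [0.0, 0.999, 0.038, -0.0]
contact_force: [-0.2, 0.4, 0.5]
gripper_width: 0.004
grasp_force: 0.0
```

```bash
sed -i 's/M\[:,2\]\*manip.tip_reach/M[:,2]*(-.007)/' go.py; python3 go.py
```

```text
t 7.8 tip case [-0.0669 -0.0871  0.0532] F [-0.2  0.4  0.5] w 0.0
turn needed deg (tool) [ 0.  0. -0.]
```

Call:
move_arm:
  rows:
    - [0.25, 0, -0.2, 0, 0, 0, -1]
    - [0.25, 0, -0.2, 0, 0, 0, -1]
    - [0.25, 0, -0.2, 0, 0, 0, -1]
    - [0.25, 0, -0.2, 0, 0, 0, -1]
    - [0.25, 0, -0.15, 0, 0, 0, -1]
    - [0.25, 0, -0.15, 0, 0, 0, -1]
    - [0.25, 0, -0.1, 0, 0, 0, -1]
    - [0.25, 0, -0.1, 0, 0, 0, -1]
    - [0, 0, 0, 0, 0, 0, -1]

```text
time: 8.55
tool_pos: [0.4544, -0.0627, 0.0595]
tool_rot: [0.0, 0.999, 0.038, 0.0]
contact_force: [-0.2, 0.5, -0.6]
gripper_width: -0.002
grasp_force: 0.0
```

```bash
python3 go.py; cat > jar.py <<'E'
import numpy as np
from plant import manip
g=manip.grab_frame("scene")["img"].astype(int);a=np.load("scene.npz")["img"].astype(int)
for n,i in(("start",a),("now",g)):
    print(n)
    w=i.min(2)
    for r in range(188,216,2): print(r,"".join("%4d"%v for v in w[r,262:294:2]))
E
python3 jar.py
```

```text
t 8.55 tip case [-0.0465 -0.0872  0.0665] F [-0.2  0.5 -0.6] w -0.0
turn needed deg (tool) [ 0. -0. -0.]
start
188   55  52  52  56  67 100 132  81  60  61  63  61  64  89  97  67
190   56  51  51  54  64  60  62  61  60  62  60  61  80 125 134 112
192   52  50  52  57  67  65  64  62  60  61  61  61  68  90  97  85
194   80  70  75  74  70  70  60  59  59  60  59  56  60  71  69  63
196  194  88  74  81  87  85  86  75 107 164 145 128  68  71  72  71
198  242 113  85  74  61  70 115 180 222 240 240 234 170  87  77 105
200  230 123  59  77 127 145 201 225 231 244 244 242 234 140  81  92
202  192 103  76 169 186 159 186 206 227 243 243 242 239 199 111  81
204  150  88 115 159 150 154 162 192 220 242 242 241 240 211 119  65
206  159  90 122 139 134 136 153 175 207 231 241 242 235 161  82  57
208  149  90 120 136 136 128 140 139 168 183 207 223 175  95  84  63
210  123 131 136 134 136 129 109 121 129 140 131 103  88  75  57  55
212  148 129 103 108 126 134 122 101  93  81  58  54  56  52  53  56
214  149 124  91  89 101 120 124 107  77  57  52  54  57  59  52  56
now
188   50  48  47  4
[... 246 characters left out ...]
40  47  59
196  186  84  70  79 140 228 253 252 220 108  36  36  49  78  67  68
198  238 108  82  96 167 222 250 254 253 226  47  46  94  89  77 101
200  227 118  97 126 163 191 218 247 252 231  48  56 104  93  79  89
202  186 112 119 123 150 151 176 187 193 157  46  61 106 100 103  77
204  144 123 126 106 135 137 132 146 158 136  66  72 113 115 113  62
206  154 123 128 126 116 122 121 120 123  86  69  95 101  89  78  55
208  143 112 129 131 126 113 104 103  86  53  50  59  61  76  82  62
210  124 118 115 130 132 132 128 117  78  49  51  56  60  69  53  53
212  151 125  88 103 123 130 125  98  62  56  57  53  50  51  50  51
214  150 116  86  85  97 105  85  63  58  54  50  49  53  56  51  53
```

It's rotating (lid now near (276, 198)). Continuing.

Call:
move_arm:
  rows:
    - [0.3, 0, -0.1, 0, 0, 0, -1]
    - [0.3, 0, -0.1, 0, 0, 0, -1]
    - [0.3, 0, -0.1, 0, 0, 0, -1]
    - [0.3, 0, 0, 0, 0, 0, -1]
    - [0.3, 0, 0, 0, 0, 0, -1]
    - [0.2, 0, 0, 0, 0, 0, -1]
    - [0, 0, 0, 0, 0, 0, -1]
    - [0, 0, 0, 0, 0, 0, -1]
    - [0, 0, 0, 0, 0, 0, -1]

```text
time: 9.35
tool_pos: [0.4707, -0.0613, 0.062]
tool_rot: [-0.0, 0.999, 0.038, -0.0]
contact_force: [0.2, -0.6, 0.3]
gripper_width: -0.002
grasp_force: 0.0
```

```bash
python3 go.py; python3 jar.py | sed -n '/now/,$p'; python3 - <<'E'
from cam import *
q=np.load("case.npy");f=np.load("scene.npz")
for X in(.0,.01,.019):print(X,"upright lid top centre px",proj(world((X,-.087,.094),q[2],q[0],q[1]),f).round(1))
E
```

```text
t 9.35 tip case [-0.0302 -0.0871  0.069 ] F [ 0.2 -0.6  0.3] w -0.0
turn needed deg (tool) [-0.  0. -0.]
now
188   49  47  47  51  60  37  62  70  40  36  36  36  38  51  62  60
190   50  48  48 124 202  99  41  37  38  38  37  37  48  95 122 106
192   48  48  77 228 253 239 163  70  37  38  37  48  56  83  93  82
194   77  68 115 228 253 254 252 207  61  38  67  84  72  68  66  62
196  186  85 119 202 234 252 253 230  82  46  99  96  75  68  69  69
198  216  98 127 172 201 203 189 144  64  48 101  97  70  71  74 101
200  164 116 148 153 151 163 172 145  62  53 109  98  71  76  77  89
202  181 125 125 145 142 135 131 132 105  72 117  92  80  90 104  77
204  148 139 116 117 133 130 126 129  93  69  84  85 101 122 113  62
206  154 124 130 126 118 113 110 111  88  50  52  56  74  94  78  55
208  143 110 131 134 136 136 135 126  75  49  50  52  62  77  81  63
210  113 108 116 133 136 136 134 116  63  51  60  79  89  72  54  52
212  136 113  89 105 127 133 124  91  67  80  90  77  57  50  51  52
214  132 104  87  86  98 101  79  72  82  78  58  52  56  56  50  52
0.0 upright lid top centre px [274.5 193.7]
0.01 upright lid top centre px [272.4 192.4]
0.019 upright lid top centre px [270.6 191.2]
```

Call:
move_arm:
  rows:
    - [-0.5, 0, 0, 0, 0, 0, -1]
    - [-1, 0, 0, 0, 0, 0, -1]
    - [-1.5, 0, -0.5, 0, 0, 0, -1]
    - [-2, 0, -1, 0, 0, 0, -1]
    - [-2, 0, -2, 0, 0, 0, -1]
    - [-2, 0, -3, 0, 0, 0, -1]
    - [0, 0, -3, 0, 0, 0, -1]
    - [0, 0, -3, 0, 0, 0, -1]
    - [0, 0, -1.5, 0, 0, 0, -1]
    - [0, 0, 0, 0, 0, 0, -1]

```text
time: 10.23
tool_pos: [0.3827, -0.0691, 0.2069]
tool_rot: [0.002, 0.999, 0.038, 0.004]
contact_force: [-0.0, -0.2, 0.0]
gripper_width: 0.002
grasp_force: 0.0
```

```bash
python3 go.py; python3 - <<'E'
from cam import *
import cv2
from plant import manip
f=manip.grab_frame("scene");t=manip.grab_frame("top");g=f["img"]
q=np.load("case.npy")
T=g[191:222,248:267];r=cv2.matchTemplate(g[175:225,262:295],T,cv2.TM_CCOEFF_NORMED);_,v,_,l=cv2.minMaxLoc(r)
sh=np.array([262+l[0]-248,175+l[1]-191]);print("ncc",v,"shift",sh)
for X in(-.01,0,.01,.019):print(X,(proj(world((X,-.087,.094),q[2],q[0],q[1]),f)-proj(world((q[4],-.029,.094),q[2],q[0],q[1]),f)).round(1))
b=t["img"].astype(int).min(2)
for rr in range(192,224,2): print(rr,"".join("%4d"%v for v in b[rr,252:288:2]))
k=11;x0,y0,w,h=240,175,70,52
a=cv2.resize(g[160:245,195:305],None,fx=4.5,fy=4.5,interpolation=cv2.INTER_CUBIC);c=cv2.resize(t["img"][165:240,205:310],(300,214),interpolation=cv2.INTER_CUBIC)
c=cv2.copyMakeBorder(c,0,a.shape[0]-214,0,0,cv2.BORDER_CONSTANT);cv2.imwrite("pics/f.png",np.hstack([a,c])); print(np.hstack([a,c]).shape)
E
```

```text
t 10.23 tip case [-0.1185 -0.0881  0.2139] F [-0.  -0.2  0. ] w 0.0
turn needed deg (tool) [ 0.2 -0.5 -0. ]
ncc 0.780969500541687 shift [17 -5]
-0.01 [20.2 -2.1]
0 [18.1 -3.5]
0.01 [16.  -4.8]
0.019 [14.1 -6. ]
192   84  85  85  84  83  83  83  82  78  76  77  78  79  65  56  47  43  44
194   76  73  73  77  75  75  77  77  73  70  74  72  74  69  75  57  44  43
196   85 102 153 180 154  98  72  80  76  73  74  73  63  55  82  64  43  43
198   92 201 238 240 234 196  90  92  84  81 106 111  88  60  81  68  43  43
200  142 237 241 241 240 234 130  79  82 137 175 197 174 102  74  69  41  41
202  149 239 240 240 239 237 150  64 120 211 225 227 222 172  75  70  43  41
204  120 225 239 239 238 225 109  65 165 223 228 227 225 207  97  73  43  41
206   69 145 223 233 227 153  69  68 154 226 226 224 223 210 106  77  43  42
208   81  80 116 142 126  78  60  68 114 210 225 224 221 178  83  87  46  42
210  111 113 106 109 100  71  61  70  74 144 202 209 172  96  66  88  46  42
212  117 124 126 114 117  96  66 104 107 111 126 127  92  59  64  85  48  43
214  130 114 116 105 106 103  70 109 113 112 112 112  84  64  67  85  48  45
216  132 116 114 112 116 104  75  98 110 104 112 121  92  75  73  83  50  47
218  125 107 111 108 109  99  83  81  72  74  89 102  92  90  79  74  48  47
220   83  84  87  85  82  71  66  76  59  55  57  62  60  57  50  47  44  43
222   51  50  50  45  44  44  59  73  64  62  51  50  46  44  42  42  44  44
(382, 795, 3)
```

View pics/f.png

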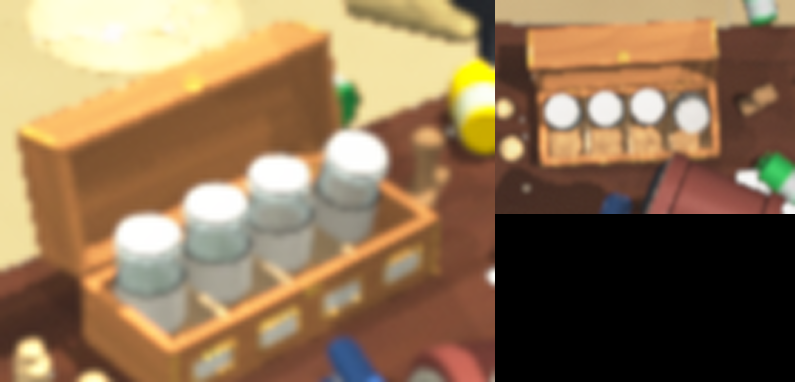

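The picture shows the jar still about 10° off upright, lid at (355, 152) and foot at (345, 225), wedged on the back wall. The other three jars stand. I'll push its lid a little farther back.

Call:
move_arm:
  rows:
    - [2, 0, 2, 0, 0, 0, -1]
    - [2, 0, 3, 0, 0, 0, -1]
    - [2, 0, 3, 0, 0, 0, -1]
    - [0.8, -0.1, 2.5, 0, 0, 0, -1]
    - [0, 0, 2, 0, 0, 0, -1]
    - [0, 0, 1, 0, 0, 0, -1]
    - [0, 0, 0, 0, 0, 0, -1]
    - [0, 0, 0, 0, 0, 0, -1]

```text
time: 11.0
tool_pos: [0.4475, -0.0617, 0.066]
tool_rot: [-0.0, 0.999, 0.038, -0.001]
contact_force: [0.6, 0.5, 0.8]
gripper_width: 0.001
grasp_force: 0.0
```

```bash
python3 go.py -.025,-.087,.078
```

```text
t 11.0 tip case [-0.0533 -0.0857  0.073 ] F [0.6 0.5 0.8] w 0.0
turn needed deg (tool) [-0.1  0.1 -0. ]
-.025,-.087,.078 shift cm [ 2.82  0.13 -0.51]
```

Call:
move_arm:
  rows:
    - [0.8, 0.1, -0.3, 0, 0, 0, -1]
    - [0.8, 0, -0.2, 0, 0, 0, -1]
    - [0.6, 0, 0, 0, 0, 0, -1]
    - [0.3, 0, 0, 0, 0, 0, -1]
    - [0.3, 0, 0, 0, 0, 0, -1]
    - [0.3, 0, 0, 0, 0, 0, -1]
    - [0.2, 0, 0, 0, 0, 0, -1]
    - [0.2, 0, 0, 0, 0, 0, -1]
    - [0.2, 0, 0, 0, 0, 0, -1]
    - [0, 0, 0, 0, 0, 0, -1]
    - [0, 0, 0, 0, 0, 0, -1]

```text
time: 11.92
tool_pos: [0.4882, -0.0608, 0.0751]
tool_rot: [0.001, 0.999, 0.038, 0.002]
contact_force: [-1.7, 0.2, 9.7]
gripper_width: -0.001
grasp_force: 3.6
```

```bash
python3 go.py; python3 jar.py | sed -n '/now/,$p'
```

```text
t 11.92 tip case [-0.0127 -0.0879  0.0821] F [-1.7  0.2  9.7] w -0.0
turn needed deg (tool) [ 0.1 -0.3 -0. ]
now
188   51  52  91 143 168 142  64  37  53  80  90  59  62  86  94  65
190   50  95 235 252 252 249 135  39  86 103  87  59  78 122 130 108
192   54 149 250 253 253 251 135  43  89  99  88  59  66  87  94  83
194   75 161 223 248 252 247 125  45  91 101  81  54  58  68  67  63
196  122 142 191 197 192 177 141 102 110 102  73  52  54  69  69  69
198  147 141 171 176 174 178 163 145 107  66  51  49  53  72  75 102
200  161 168 157 152 146 149 150 138  91  79  60  51  58  76  79  89
202  186 152 151 147 143 137 135 128  68  74  86  73  76  90 106  77
204  156 132 118 128 126 126 118 112  70  52  63  87 102 123 115  64
206  155 125 133 132 134 135 133 130  70  50  52  61  79  96  81  56
208  144 112 135 140 140 140 137 125  64  50  49  57  70  88  90  64
210  113 104 118 137 140 139 136 113  57  51  62  82  92  78  57  52
212  132 106  90 107 130 133 118  84  69  82  91  78  58  52  53  53
214  130 104  87  87  97 105  88  88  93  78  60  53  56  57  51  55
```

The lid is now at (269.5, 191.5), which matches an upright jar at the back of the bay. The tip is pressing on the lid edge, so I'll lift off and retreat.

Call:
move_arm:
  rows:
    - [-0.3, 0, -0.2, 0, 0, 0, -1]
    - [-0.7, 0, -0.5, 0, 0, 0, -1]
    - [-1, 0, -1, 0, 0, 0, -1]
    - [-1.5, 0, -2, 0, 0, 0, -1]
    - [-2, 0, -3, 0, 0, 0, -1]
    - [-2, 0, -3, 0, 0, 0, -1]
    - [-2, 0, -3, 0, 0, 0, -1]
    - [0, 0, 0, 0, 0, 0, -1]
    - [0, 0, 0, 0, 0, 0, -1]

```text
time: 12.72
tool_pos: [0.3913, -0.0679, 0.2016]
tool_rot: [0.001, 0.999, 0.038, 0.003]
contact_force: [1.9, -0.0, -1.3]
gripper_width: 0.0
grasp_force: 0.0
```

```bash
python3 go.py .17,0,.24 .155,0,.115; python3 - <<'E'
from cam import *
import cv2
from plant import manip
f=manip.grab_frame("scene");t=manip.grab_frame("top");g=f["img"]
cv2.imwrite("pics/g.png",g)
T=g[191:222,248:267];r=cv2.matchTemplate(g[175:225,262:295],T,cv2.TM_CCOEFF_NORMED);_,v,_,l=cv2.minMaxLoc(r)
print("ncc",v,"shift",262+l[0]-248,175+l[1]-191)
b=t["img"].astype(int).min(2)
for rr in range(192,214,2): print(rr,"".join("%4d"%v for v in b[rr,220:288:2]))
E
python3 jar.py | sed -n '/now/,$p'
```

```text
t 12.72 tip case [-0.1098 -0.0875  0.2086] F [ 1.9 -0.  -1.3] w 0.0
turn needed deg (tool) [ 0.1 -0.3 -0.1]
.17,0,.24 shift cm [27.99 -8.77 -3.01]
.155,0,.115 shift cm [26.43 -8.8   9.48]
ncc 0.75738924741745 shift 14 -7
192   58  69  77  78  79  82  81  82  83  82  82  83  83  82  84  83  84  85  85  85  83  83  82  82  76  74  74  76  78  64  57  47  43  44
194   55  76  83  83  82  82  82  83  82  81  84  83  79  78  81  80  75  73  73  77  74  76  77  77  72  88 119 111  87  68  76  57  44  43
196   52  71  79  80  83  77  75  78  83  75  83 119 119  90  76  83  85 102 153 180 153  98  71  71 103 185 231 227 188  96  81  65  43  45
198   72  81 111 172 196 163  99  72  82  98 186 230 230 192  90  64  93 201 237 240 234 196  86  66 178 232 239 239 232 163  82  67  41  41
200   68  87 201 237 239 235 196  82  75 170 238 241 240 236 182  79 143 236 241 241 240 234 129  77 205 234 235 235 233 208  86  64  42  43
202   53 138 235 239 239 238 230 123  78 211 239 239 239 238 211  96 150 238 240 239 239 237 150  77 200 233 233 233 232 195  78  67  43  43
204   52 154 238 238 237 236 231 
[... 941 characters left out ...]
66  61  58
196  208 177 193 198 184 182 177 149  57  48  51  51  52  66  64  67
198  247 168 171 177 169 166 161 134  69  51  48  49  52  67  69  99
200  237 184 155 152 147 148 154 129  84  78  58  49  54  70  70  87
202  196 163 147 144 139 137 142 112  61  73  84  71  68  81 101  77
204  154 134 118 129 128 122 120 125  66  52  63  94 105 114 110  62
206  153 124 132 133 135 135 139 130  62  51  52  66  86 103  82  54
208  143 115 134 138 140 139 139 125  57  49  50  61  71  89  90  62
210  124 121 119 138 140 138 137 113  53  51  60  83  91  78  55  50
212  153 128  96 128 142 132 117  83  68  81  90  77  57  50  51  50
214  156 124  87  95 124 125  87  87  91  78  58  52  55  56  50  52
```

The tipped jar's lid is now in line with the others in both views, at top (273, 200.7) and scene (270, 191.5), with vertical sides, so it is upright. Next I'll move over and behind the lid.

Call:
move_arm:
  rows:
    - [1.5, -0.4, -1.5, 0, 0, 0, -1]
    - [2.6, -0.8, -1, 0, 0, 0, -1]
    - [2.6, -0.8, -0.5, 0, 0, 0, -1]
    - [2.6, -0.8, 0, 0, 0, 0, -1]
    - [2.6, -0.8, 0, 0, 0, 0, -1]
    - [2.6, -0.8, 0, 0, 0, 0, -1]
    - [2.6, -0.8, 0, 0, 0, 0, -1]
    - [2.6, -0.8, 0, 0, 0, 0, -1]
    - [2.6, -0.8, 0, 0, 0, 0, -1]
    - [2.6, -0.9, 0, 0, 0, 0, -1]
    - [2.6, -0.9, 0, 0, 0, 0, -1]
    - [0.8, 0, 0, 0, 0, 0, -1]
    - [0, 0, 0, 0, 0, 0, -1]
    - [0, 0, 0, 0, 0, 0, -1]

```text
time: 14.03
tool_pos: [0.6657, 0.0399, 0.2267]
tool_rot: [-0.0, 0.999, 0.038, -0.002]
contact_force: [-0.6, -0.1, -0.7]
gripper_width: -0.004
grasp_force: 0.0
```

```bash
python3 go.py .165,0,.11
```

```text
t 14.03 tip case [ 0.1721 -0.0011  0.2337] F [-0.6 -0.1 -0.7] w -0.0
turn needed deg (tool) [-0.   0.2  0. ]
.165,0,.11 shift cm [-0.66 -0.11 12.37]
```

Call:
move_arm:
  rows:
    - [0, 0, 2.5, 0, 0, 0, -1]
    - [0, 0, 3, 0, 0, 0, -1]
    - [0, 0, 3, 0, 0, 0, -1]
    - [0, 0, 2.3, 0, 0, 0, -1]
    - [0, 0, 1.3, 0, 0, 0, -1]
    - [-0.6, 0, 0, 0, 0, 0, -1]
    - [-1, 0, 0, 0, 0, 0, -1]
    - [-1, 0, 0, 0, 0, 0, -1]
    - [-0.8, 0, 0, 0, 0, 0, -1]
    - [-0.5, 0, 0, 0, 0, 0, -1]
    - [-0.5, 0, 0, 0, 0, 0, -1]
    - [-0.5, 0, 0, 0, 0, 0, -1]
    - [-0.5, 0, 0, 0, 0, 0, -1]
    - [0, 0, 0, 0, 0, 0, -1]

```text
time: 15.2
tool_pos: [0.6185, 0.0356, 0.1151]
tool_rot: [0.0, 0.999, 0.038, 0.009]
contact_force: [9.5, 0.2, 5.3]
gripper_width: 0.006
grasp_force: 4.4
```

```bash
python3 go.py; cat > lid.py <<'E'
# fit lid angle in the scene view: gold edge strip visible; match predicted lid rim line to image change
from cam import *
from plant import manip
f=manip.grab_frame("scene");g=f["img"].astype(int);q=np.load("case.npy")
# yellow catch on the lid's front wall near rim: brightest yellow blob (R,G high, B low)
m=(g[:,:,2]>190)&(g[:,:,1]>150)&(g[:,:,0]<110)
ys,xs=np.nonzero(m[150:245,195:262]);print("gold px",[(x+195,y+150) for x,y in zip(xs,ys)][:25])
for th in np.arange(0,2.01,.2): print(round(th,1),proj(world(lidpt(.1,.01,0,th),q[2],q[0],q[1]),f).round(1))
E
python3 lid.py
```

```text
t 15.2 tip case [ 0.1245 -0.0018  0.1221] F [9.5 0.2 5.3] w 0.01
turn needed deg (tool) [ 0.1 -1.  -0. ]
gold px [(np.int64(261), np.int64(164)), (np.int64(260), np.int64(165)), (np.int64(261), np.int64(165)), (np.int64(261), np.int64(166)), (np.int64(257), np.int64(167)), (np.int64(258), np.int64(167)), (np.int64(259), np.int64(167)), (np.int64(260), np.int64(167)), (np.int64(261), np.int64(167)), (np.int64(250), np.int64(168)), (np.int64(251), np.int64(168)), (np.int64(252), np.int64(168)), (np.int64(253), np.int64(168)), (np.int64(255), np.int64(168)), (np.int64(256), np.int64(168)), (np.int64(257), np.int64(168)), (np.int64(258), np.int64(168)), (np.int64(259), np.int64(168)), (np.int64(260), np.int64(168)), (np.int64(261), np.int64(168)), (np.int64(249), np.int64(169)), (np.int64(250), np.int64(169)), (np.int64(251), np.int64(169)), (np.int64(252), np.int64(169)), (np.int64(253), np.int64(169))]
0.0 [264.2 219.3]
0.2 [263.5 213.5]
0.4 [261.9 207.4]
0.6 [259.6 201.2]
0.8 [256.6 195.3]
1.0 [253. 190.]
1.2 [249.2 185.4]
1.4 [245.1 181.8]
1.6 [241.  179.4]
1.8 [237.1 178.1]
2.0 [233.6 178. ]
```

Call:
move_arm:
  rows:
    - [-0.45, 0, -0.4, 0, 0, 0, -1]
    - [-0.45, 0, -0.4, 0, 0, 0, -1]
    - [-0.45, 0, -0.4, 0, 0, 0, -1]
    - [-0.45, 0, -0.4, 0, 0, 0, -1]
    - [-0.5, 0, -0.2, 0, 0, 0, -1]
    - [-0.5, 0, -0.2, 0, 0, 0, -1]
    - [-0.5, 0, -0.2, 0, 0, 0, -1]
    - [-0.5, 0, -0.2, 0, 0, 0, -1]

```text
time: 15.92
tool_pos: [0.5748, 0.0324, 0.133]
tool_rot: [0.0, 0.999, 0.038, 0.001]
contact_force: [4.3, -1.8, 0.4]
gripper_width: 0.001
grasp_force: 1.7
```

```bash
python3 go.py; cat > lid.py <<'E'
from cam import *
from plant import manip
import cv2
f=manip.grab_frame("scene");q=np.load("case.npy");g=cv2.Laplacian(cv2.cvtColor(f["img"],6),5)
# left-end silhouette of the lid (dark table behind): angle whose outline has most orange inside / not outside
hsv=cv2.cvtColor(f["img"],40);m=((hsv[:,:,0]>8)&(hsv[:,:,0]<24)&(hsv[:,:,1]>110)&(hsv[:,:,2]>120)).astype(float)
best=[]
for th in np.arange(0,2.05,.02):
    P=lambda L:np.int32([[proj(world(lidpt(a,b,.122,th),q[2],q[0],q[1]),f)*16 for a,b in L]])
    mi=np.zeros(m.shape,np.uint8);mo=mi.copy()
    cv2.fillPoly(mi,P([(.004,.004),(.096,.004),(.096,.05),(.004,.05)]),1,shift=4)
    cv2.fillPoly(mo,P([(-.0,-.012),(.115,-.012),(.115,.066),(.0,.066)]),1,shift=4)
    best.append((m[mi>0].mean(),round(th,2)))
print(sorted(best)[::-1][:6])
E
python3 lid.py
```

```text
t 15.92 tip case [ 0.0809 -0.0016  0.14  ] F [ 4.3 -1.8  0.4] w 0.0
turn needed deg (tool) [ 0.1 -0.1 -0. ]
[(np.float64(0.9959016393442623), np.float64(1.2)), (np.float64(0.9959016393442623), np.float64(1.18)), (np.float64(0.9956896551724138), np.float64(1.22)), (np.float64(0.9918367346938776), np.float64(1.14)), (np.float64(0.9875518672199171), np.float64(1.12)), (np.float64(0.9841269841269841), np.float64(1.16))]
```

The lid is at about 1.2 rad, following as modelled. Continuing along the arc.

Call:
move_arm:
  rows:
    - [-0.5, 0, -0.2, 0, 0, 0, -1]
    - [-0.5, 0, -0.2, 0, 0, 0, -1]
    - [-0.5, 0, -0.2, 0, 0, 0, -1]
    - [-0.5, 0, -0.2, 0, 0, 0, -1]
    - [-0.5, 0, 0, 0, 0, 0, -1]
    - [-0.5, 0, 0, 0, 0, 0, -1]
    - [-0.5, 0, 0, 0, 0, 0, -1]
    - [-0.5, 0, 0, 0, 0, 0, -1]
    - [-0.5, 0, 0.1, 0, 0, 0, -1]
    - [-0.5, 0, 0.1, 0, 0, 0, -1]
    - [-0.5, 0, 0.2, 0, 0, 0, -1]
    - [-0.5, 0, 0.2, 0, 0, 0, -1]

```text
time: 16.97
tool_pos: [0.5146, 0.0283, 0.1345]
tool_rot: [-0.0, 0.999, 0.038, 0.0]
contact_force: [1.4, 0.5, 3.6]
gripper_width: 0.001
grasp_force: 1.9
```

```bash
python3 go.py; python3 lid.py
```

```text
t 16.97 tip case [ 0.0205 -0.0011  0.1415] F [1.4 0.5 3.6] w 0.0
turn needed deg (tool) [-0. -0. -0.]
[(np.float64(0.996), np.float64(0.68)), (np.float64(0.995850622406639), np.float64(0.72)), (np.float64(0.9957627118644068), np.float64(0.7)), (np.float64(0.9839357429718876), np.float64(0.66)), (np.float64(0.9839357429718876), np.float64(0.64)), (np.float64(0.9795918367346939), np.float64(0.74))]
```

Call:
move_arm:
  rows:
    - [-0.4, 0, 0.2, 0, 0, 0, -1]
    - [-0.4, 0, 0.2, 0, 0, 0, -1]
    - [-0.4, 0, 0.2, 0, 0, 0, -1]
    - [-0.4, 0, 0.2, 0, 0, 0, -1]
    - [-0.4, 0, 0.3, 0, 0, 0, -1]
    - [-0.4, 0, 0.3, 0, 0, 0, -1]
    - [-0.4, 0, 0.3, 0, 0, 0, -1]
    - [-0.4, 0, 0.3, 0, 0, 0, -1]
    - [-0.3, 0, 0.3, 0, 0, 0, -1]
    - [-0.3, 0, 0.3, 0, 0, 0, -1]
    - [-0.3, 0, 0.3, 0, 0, 0, -1]

```text
time: 17.93
tool_pos: [0.4735, 0.0251, 0.1045]
tool_rot: [0.0, 0.999, 0.038, -0.0]
contact_force: [1.6, -0.1, 2.0]
gripper_width: -0.002
grasp_force: 1.0
```

```bash
python3 go.py; python3 lid.py
```

```text
t 17.93 tip case [-0.0207 -0.0011  0.1115] F [ 1.6 -0.1  2. ] w -0.0
turn needed deg (tool) [ 0.  0. -0.]
[(np.float64(0.9961089494163424), np.float64(0.24)), (np.float64(0.9961089494163424), np.float64(0.14)), (np.float64(0.9923371647509579), np.float64(0.18)), (np.float64(0.9921259842519685), np.float64(0.22)), (np.float64(0.9919354838709677), np.float64(0.2)), (np.float64(0.981203007518797), np.float64(0.16))]
```

Call:
move_arm:
  rows:
    - [-0.1, 0, 0.2, 0, 0, 0, -1]
    - [-0.1, 0, 0.2, 0, 0, 0, -1]
    - [0, 0, 0.2, 0, 0, 0, -1]
    - [0, 0, 0.2, 0, 0, 0, -1]
    - [0, 0, 0.2, 0, 0, 0, -1]
    - [0, 0, 0, 0, 0, 0, -1]

```text
time: 18.48
tool_pos: [0.4718, 0.025, 0.0945]
tool_rot: [-0.0, 0.999, 0.038, -0.0]
contact_force: [-1.0, 0.1, 1.2]
gripper_width: 0.002
grasp_force: 0.7
```

```bash
python3 go.py; python3 lid.py
```

```text
t 18.48 tip case [-0.0224 -0.0011  0.1015] F [-1.   0.1  1.2] w 0.0
turn needed deg (tool) [-0.  0. -0.]
[(np.float64(1.0), np.float64(0.04)), (np.float64(1.0), np.float64(0.02)), (np.float64(1.0), np.float64(0.0)), (np.float64(0.9850187265917603), np.float64(0.08)), (np.float64(0.9849624060150376), np.float64(0.12)), (np.float64(0.9844961240310077), np.float64(0.06))]
```

Not yet at the stop, so I'll press on until the force rises.

Call:
move_arm:
  rows:
    - [0, 0, 0.2, 0, 0, 0, -1]
    - [0, 0, 0.2, 0, 0, 0, -1]
    - [0, 0, 0.1, 0, 0, 0, -1]
    - [0, 0, 0, 0, 0, 0, -1]

```text
time: 18.87
tool_pos: [0.4722, 0.025, 0.0898]
tool_rot: [-0.0, 0.999, 0.038, 0.0]
contact_force: [-0.6, -0.0, 2.4]
gripper_width: 0.002
grasp_force: 1.1
```

Call:
move_arm:
  rows:
    - [0, 0, 0.2, 0, 0, 0, -1]
    - [0, 0, 0.2, 0, 0, 0, -1]
    - [0, 0, 0.1, 0, 0, 0, -1]
    - [0, 0, 0, 0, 0, 0, -1]

```text
time: 19.2
tool_pos: [0.4723, 0.025, 0.0896]
tool_rot: [0.0, 0.999, 0.038, -0.001]
contact_force: [-17.4, 0.6, 29.1]
gripper_width: -0.001
grasp_force: 14.3
```

It hit a firm stop at 29 N. I'll lift off and check.

Call:
move_arm:
  rows:
    - [0, 0, -0.5, 0, 0, 0, -1]
    - [0, 0, -1, 0, 0, 0, -1]
    - [0, 0, -2, 0, 0, 0, -1]
    - [-1, 0, -3, 0, 0, 0, -1]
    - [-2, 0, -3, 0, 0, 0, -1]
    - [-3, 0, -2, 0, 0, 0, -1]
    - [-3, 0, 0, 0, 0, 0, -1]
    - [-3, 0, 0, 0, 0, 0, -1]
    - [-3, 0, 0, 0, 0, 0, -1]
    - [0, 0, 0, 0, 0, 0, -1]
    - [0, 0, 0, 0, 0, 0, -1]

```text
time: 20.12
tool_pos: [0.3225, 0.0134, 0.2005]
tool_rot: [0.0, 0.999, 0.038, 0.002]
contact_force: [0.8, -0.0, -0.0]
gripper_width: 0.001
grasp_force: 0.0
```

```bash
python3 go.py; python3 lid.py; python3 - <<'E'
from cam import *
import cv2
from plant import manip
q=np.load("case.npy")
f=manip.grab_frame("scene");im=f["img"]
cv2.imwrite("pics/end.png",im)
# profile down vertical line through left-end wall: front-top-left corner and seam
gray=cv2.cvtColor(im,6).astype(int)
for y in(.1,.06,.0,-.1):
    print("y",y,end=" ")
    for z in np.arange(.12,.03,-.003):
        u=proj(world((-.05,y,z),q[2],q[0],q[1]),f);print(int(cv2.getRectSubPix(im,(1,1),tuple(map(float,u)))[0,0,2]),end=" ")
    print()
for th in(0,.03,.06,.1): print(th,[proj(world(lidpt(.1,.054,y,th),q[2],q[0],q[1]),f).round(1).tolist() for y in(.122,-.122)])
a=np.load("scene.npz")["img"].astype(int);d=np.abs(im-a).max(2)>50
n,_,st,_=cv2.connectedComponentsWithStats(d.astype(np.uint8));print([s.tolist() for s in st[1:] if s[4]>6])
E
```

```text
t 20.12 tip case [-0.1722 -0.0011  0.2075] F [ 0.8 -0.  -0. ] w 0.0
turn needed deg (tool) [ 0.1 -0.2 -0.1]
[(np.float64(1.0), np.float64(0.04)), (np.float64(1.0), np.float64(0.02)), (np.float64(1.0), np.float64(0.0)), (np.float64(0.9806201550387597), np.float64(0.06)), (np.float64(0.9775280898876404), np.float64(0.08)), (np.float64(0.9774436090225563), np.float64(0.12))]
y 0.1 252 252 252 250 239 208 165 138 134 134 134 134 134 134 134 131 130 130 133 137 145 153 157 155 146 142 143 149 157 162 
y 0.06 252 253 252 250 237 207 161 141 137 137 136 135 134 132 130 129 130 133 135 139 149 162 175 169 155 144 139 138 137 136 
y 0.0 250 249 247 242 232 195 156 131 122 122 123 123 123 122 122 127 144 163 177 179 171 156 143 137 139 142 140 134 127 124 
y -0.1 252 253 253 251 240 215 170 148 140 137 134 132 131 131 131 130 129 127 126 125 127 128 129 129 127 125 127 134 148 162 
0 [[232.5, 223.0], [293.5, 193.5]]
0.03 [[232.1, 221.9], [293.2, 192.5]]
0.06 [[231.8, 220.8], [292.8, 191.5]]
0.1 [[231.2, 219.4], [292.4, 190.1]]
[[199, 2, 313, 314, 35398], [320, 63, 9, 11, 72], [303, 183, 71, 58, 2146], [410, 206, 5, 3, 11], [204, 221, 7, 5, 20], [363, 234, 17, 11, 97], [207, 239, 5, 7, 24], [218, 245, 4, 4, 10], [276, 249, 4, 4, 9], [301, 250, 15, 10, 97], [287, 250, 118, 65, 3172], [220, 252, 5, 5, 16], [414, 257, 4, 7, 22], [420, 258, 2, 8, 11], [212, 265, 59, 48, 1231], [422, 268, 3, 7, 16], [428, 274, 6, 12, 48], [422, 280, 5, 13, 41], [205, 284, 8, 22, 88], [411, 291, 7, 3, 14], [338, 313, 3, 4, 8], [347, 322, 43, 33, 480], [382, 349, 15, 9, 77], [376, 360, 16, 2, 16]]
```

The lid's front top edge sits at 106 mm along its whole length with no seam gap, so it is shut. Handing in.

```bash
python3 -c "
from plant import manip
print(manip.job_done())"
```

```text
the job is handed in; nothing more can be done
None
```

The tipped jar stands upright in its bay again, the lid is pressed fully shut, and the job was handed in at about 20 s; the other jars stayed standing, and I never moved near the things lying around, though I did not measure them again at the end.

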